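# Show the stamp's face to the inspection camera

### The job

The worn stamp is to be photographed for a replacement: lift the red-handled stamp off the ink pad without shifting the pile under it, and hold it up in the air in front of the white tilted camera, its rubber underside turned squarely to the lens, centred on the lens's line of sight and about 10 cm in front of it, with the long side of the stamp parallel to the long side of the camera. Do not touch the camera, and leave the glue stick, the round tin and the tape measure where they are. Finish holding the stamp still there; do not put it down or let go.

Things in the scene. Friction and masses are not known exactly. Their poses are not given: they have to be found in the camera images.
- stamp: hand stamp, 70 mm tall, about 45 g: black foot 24 x 44 x 15 mm, on its middle a red round handle: neck 14 mm across up to 33 mm above the underside, then a knob 22 mm across up to 70 mm; grip the knob from above, 50 mm above the underside. Origin: centre of the rubber underside; z up the handle, y along the 44 mm side. Stands loose on the ink pad
- ink_pad: closed blue stamp pad, 64 x 92 x 16 mm, loose, lies on the order pad; origin at the centre of its underside, z up, y along its 92 mm side
- order_pad: white pad of order slips with a blue head, 130 x 85 x 12 mm, loose, lies on the worktop at the bottom of the pile; origin at the centre of its underside, z up, x along its 130 mm side
- camera: fixed inspection camera, 90 mm tall: grey round foot 84 mm across, dark fork 100 mm wide, white head 72 x 34 x 36 mm with a black lens, tilting in the fork about an axis 58 mm above the worktop. Its place and turn vary. Origin: centre of the foot's underside; z up, y along the fork; the head leans to its -x side
- lens (a point): centre of the lens's front glass, 30 mm from the head's tilt axis. z points straight out along the line of sight: upward, leaning 0.3 to 0.7 rad from vertical, roughly toward the robot; y is level, along the head's 72 mm long side. The head stays as it is if not touched
- glue_stick: glue stick standing upright, white with a red cap, 25 mm across, 96 mm tall, loose; origin at the centre of its underside
- pin_tin: round cream tin, 90 mm across, 32 mm high, loose; origin at the centre of its underside
- tape_measure: round yellow tape measure, 58 mm across with a short tab, 22 mm high, loose; origin at its underside

How it is judged:
By the outcome, as a careful person would: the job done as asked, in the order asked, and still so for the second after the job is handed in, while the arm keeps its last pose, push and grip.
It also fails if it takes over 32 s, if anything falls off the work surface, if the arm or the gripper's body presses on something with over 40 N, if the wrist force passes 120 N, or if a joint passes its speed limit or range.

### The arm

A 6-joint arm with a two-finger parallel gripper is mounted at the origin on a cart in front of the work surface, level with it; the furniture and walls round the work are solid. World frame = base frame: x ahead of the robot, y to its left, z up, the work surface at z = 0. Lengths are in m, angles in degrees, forces in N, time in s.
With the tool pointing down it reaches from about 0.325 to 0.85 m from the base axis. Payload 15.5 kg.
Tool frame: the origin (TCP) lies at the very end of the fingers, on their centre line; the grasp point (between the pads) lies arm.grip_depth behind it (arm.grip_depth is the distance from the TCP to the grasp point, in m); z points along the fingers, y is the line along which they close (so a half turn about z gives the same grasp; the last joint's range is limited). The gripper opens to 91 mm and grips with 3 to 60 N. Pads are 32 mm wide; open, the fingers measure 118 mm over their backs; the gripper's body (76 mm by 178 mm) begins 60 mm behind the grasp point.
Start: joints at [69.528, 28.281, 77.091, -0, 74.628, -5.472], TCP at [0.162, 0.604, 0.214] pointing down, gripper open.
Joint ranges: [-166.48, 166.48], [-47.26, 123.95], [12.59, 153.08], [-70.14, 250.14], [6.76, 159.57], [-176.63, 176.63]. Speed limits (degrees/s): [108.29, 108.29, 147.25, 172.46, 172.46, 172.46].

### API

Orientations are given as a 3x3 rotation matrix whose columns are the frame's x, y, z axes.
In Python, from rig import arm gives the robot as it stands. Calls block until the motion is done:
- arm.move_to(position, orientation): joint-space move of the TCP to a pose.
- arm.move_l(position, orientation=None, feed=0.15): straight line of the TCP; orientation=None keeps the orientation; feed is the mean speed in m/s.
- arm.move_joints(angles): joint-space move.
- arm.grip(opening): finger opening in m; the grip force is fixed at half the most; returns when the fingers have stopped.
- arm.sleep(seconds).
- arm.solve_ik(position, orientation): joint angles nearest the present ones, or None.
- arm.snapshot(name): name is "scene" or "side" or "wrist"; returns the picture (420x560x3 uint8, red, green, blue); there is no depth.
- arm.get_calibration(name): a dict with "intrinsics" (3x3 intrinsics, pixels), "k1" (the pictures are not rectified: a ray, as slopes to the right and down, at radius r is drawn at 1 + k1 r^2 times it, then the intrinsics apply), "cam_to_world" (4x4, takes a point from camera to world coordinates). Camera axes: x right, y down, z forward; pixel columns grow to the right and rows downward; lengths in m; the calibration is good to about 2 mm. A picture is of the moment at which its call begins: read the wrist's pose just before it. get_calibration takes no time and is no camera call; for the wrist camera it gives the pose at the moment of the call.
A pose or a line that the arm cannot do raises arm.Unreachable and nothing moves.
- arm.sign_off(): hands the job in; it is judged then, once.
Readings, each from a call of its own:
- arm.current_t(): time.
- arm.current_joint_positions(): joint angles.
- arm.current_dq(): joint speeds.
- arm.current_tau(): joint torques, N m.
- arm.current_ee_pos(): TCP position.
- arm.current_tool_rot(): TCP orientation.
- arm.current_force(): force on the tool from outside, world axes, zero at the start.
- arm.current_torque(): the same for the moment, N m.
- arm.current_width(): finger opening in m.
- arm.current_grasp_force(): force on a finger pad.
Only numpy, scipy, OpenCV 4.12 (cv2) and the standard library are available. Lean on these libraries where they do the work, as an engineer would, in place of code of your own. Each camera call takes 0.05 s, during which the arm holds its last target. There are 200 camera calls.

## Working session

There is one attempt and no reset: what is moved stays moved. The work goes in short steps, each a Python script; the robot and the scene stay as the last script left them, time stands still between calls to the robot, and variables do not carry over. Pictures are saved under pics/ and viewed, at most 10 in all, crops included, and the job is handed in when it is done.

```bash
ls; mkdir -p pics; python3 - <<'E'
from rig import arm
import cv2,numpy as np
ims=[]
for n in("scene","side","wrist"):
    c=arm.get_calibration(n);print(n,np.round(c["intrinsics"],1).tolist(),c["k1"],np.round(c["cam_to_world"],3).tolist())
    im=arm.snapshot(n)[:,:,::-1];cv2.imwrite(f"pics/{n}0.png",im)
print(arm.grip_depth,arm.current_t())
E
```

```text
pics
scene [[471.7, 0.0, 272.0], [0.0, 471.7, 209.6], [0.0, 0.0, 1.0]] -0.12072413910420346 [[0.618, -0.594, 0.515, 0.07], [-0.786, -0.455, 0.418, -0.256], [-0.014, -0.663, -0.748, 0.809], [0.0, 0.0, 0.0, 1.0]]
side [[543.2, 0.0, 288.8], [0.0, 543.2, 209.0], [0.0, 0.0, 1.0]] -0.16102544844835442 [[-0.988, -0.089, 0.125, 0.401], [-0.153, 0.52, -0.84, 1.221], [0.01, -0.849, -0.528, 0.73], [0.0, 0.0, 0.0, 1.0]]
wrist [[320.2, 0.0, 281.4], [0.0, 320.2, 206.1], [0.0, 0.0, 1.0]] -0.053109939586692675 [[0.258, 0.931, 0.257, 0.088], [0.966, -0.248, -0.069, 0.622], [-0.001, 0.266, -0.964, 0.383], [0.0, 0.0, 0.0, 1.0]]
0.0188 0.15
```

View pics/scene0.png

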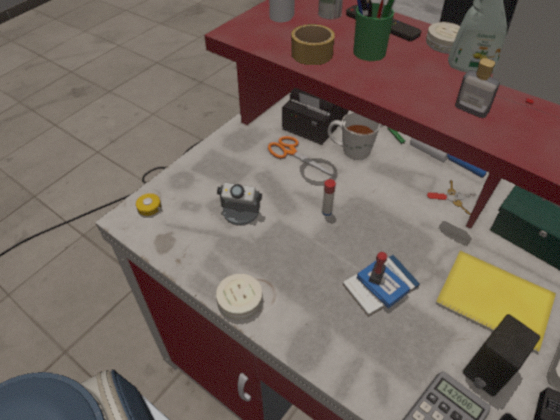

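View pics/side0.png

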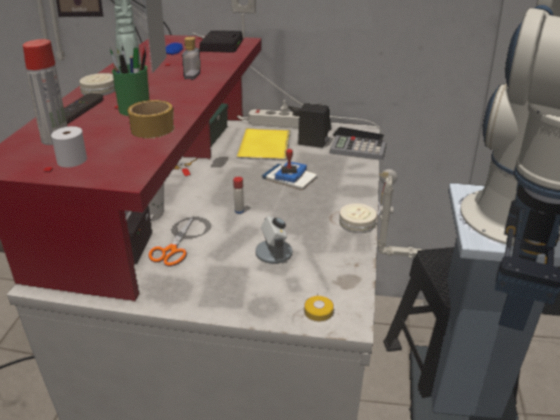

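View pics/wrist0.png

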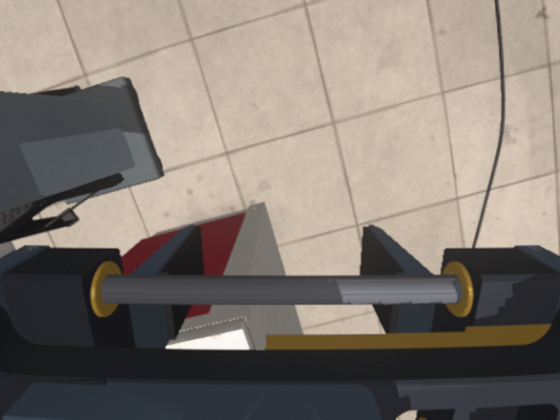

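The scene view shows the stamp's knob near (380,258) and the inspection camera near (240,198), with its lens at (237,190). In the side view they are at (289,154) and (275,240), lens about (280,222). The wrist view shows only the floor. Next I'll get rough positions by triangulation.

```bash
cat > h.py <<'E'
import numpy as np, cv2
def ray(c,px):
    K=np.array(c["intrinsics"]);d=np.array([c["k1"],0,0,0,0.])
    u=cv2.undistortPoints(np.array([[px]],float),K,d,None,None,None)[0,0] if False else None
    x=(np.array(px,float)-K[:2,2])/K[[0,1],[0,1]]; u=x.copy()
    for _ in range(30): u=x/(1+c["k1"]*(u@u))
    T=np.array(c["cam_to_world"]);v=T[:3,:3]@np.r_[u,1]
    return T[:3,3],v/np.linalg.norm(v)
def tri(obs):
    A=np.zeros((3,3));b=np.zeros(3);R=[ray(c,p) for c,p in obs]
    for o,v in R:
        P=np.eye(3)-np.outer(v,v);A+=P;b+=P@o
    X=np.linalg.solve(A,b)
    return X,[1e3*np.linalg.norm((np.eye(3)-np.outer(v,v))@(X-o)) for o,v in R]
def plane(c,px,z):
    o,v=ray(c,px);return o+v*(z-o[2])/v[2]
def proj(c,X):
    T=np.array(c["cam_to_world"]);p=T[:3,:3].T@(np.array(X)-T[:3,3]);u=p[:2]/p[2]
    return np.array(c["intrinsics"])[:2]@np.r_[u*(1+c["k1"]*(u@u)),1]
E
python3 - <<'E'
lines=open('h.py').read().split('\n')
open('h.py','w').write('\n'.join(l for l in lines if 'undistortPoints' not in l).replace('K=np.array(c["intrinsics"]);d=np.array([c["k1"],0,0,0,0.])','K=np.array(c["intrinsics"])'))
E
python3 - <<'E'
from rig import arm
from h import *
S=arm.get_calibration("scene");D=arm.get_calibration("side")
for n,a,b in(("stamp top",(381,257),(289,153)),("lens",(237,190),(280,222)),("glue top",(330,184),(238.5,181)),("tin",(239,290),(356,213)),("tape",(148,201),(320,304))):
    X,e=tri([(S,a),(D,b)]);print(n,X.round(4),np.round(e,1))
W=arm.get_calibration("wrist")["cam_to_world"];R=arm.current_tool_rot();p=arm.current_ee_pos()
print(np.round(R,3),"cam in tool",R.T@(W[:3,3]-p),np.round(R.T@W[:3,:3],3))
a=cv2.resize(cv2.imread("pics/scene0.png")[170:320,130:430],None,fx=2.6,fy=2.6,interpolation=2)[:, :780]
b=cv2.resize(cv2.imread("pics/side0.png")[140:270,210:310],None,fx=4,fy=4,interpolation=2)
cv2.imwrite("pics/cs.png",a);cv2.imwrite("pics/cd.png",b)
E
```

```text
stamp top [ 0.5972 -0.0893  0.086 ] [1.1 1.1]
lens [0.5664 0.2437 0.0821] [1.9 1.9]
glue top [0.6949 0.0918 0.0899] [2.2 2.2]
tin [0.4031 0.1005 0.0325] [0.6 0.6]
tape [0.4572 0.4263 0.0214] [2.1 2.1]
[[-0.966  0.259 -0.   ]
 [ 0.259  0.966 -0.001]
 [ 0.    -0.001 -1.   ]] cam in tool [ 0.07563751 -0.00121237 -0.17004549] [[ 0.001 -0.964 -0.266]
 [ 1.     0.001  0.001]
 [-0.    -0.266  0.964]]
```

View pics/cs.png

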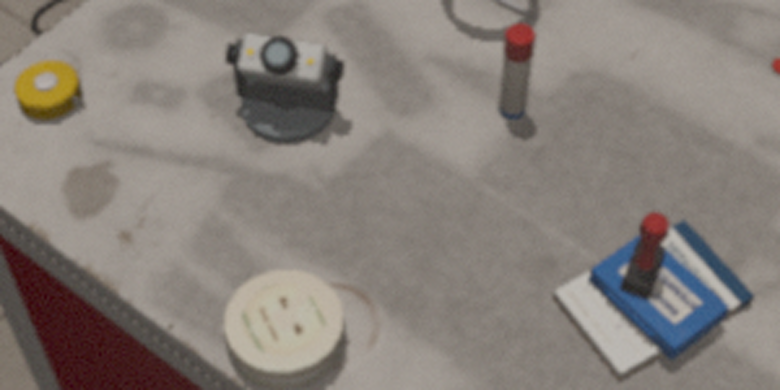

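Crop: white camera head about (285,58) with its long side running right and slightly down, and the lens at (278,55). The stamp stands on the blue pad at about (650,255). Before moving the wrist camera over both, I'll check the shelf clearance.

```bash
python3 - <<'E'
from rig import arm
from h import *
S=arm.get_calibration("scene");D=arm.get_calibration("side")
print("shelf corner",tri([(S,(207,40)),(D,(152,172))]))
print("posts",plane(S,(240,115),0),plane(S,(475,225),0),"brown bowl",tri([(S,(312,35)),(D,(151,112))]))
def pose(t,z,off):
    t=np.array(t);r=t/np.linalg.norm(t);x=np.r_[-r,0];zz=np.array([0,0,-1.]);y=np.cross(zz,x)
    return np.r_[t+off*r,z],np.c_[x,y,zz]
for t in((0.566,0.244),(0.597,-0.089)):
  for z in (.2,.25,.3):
    P,R=pose(t,z,.07);print(P.round(3),np.round(arm.solve_ik(P,R),1))
E
```

```text
shelf corner (array([0.74288376, 0.46065889, 0.29506389]), [np.float64(8.50618977124673), np.float64(8.506189771246643)])
posts [0.85119223 0.48629764 0.        ] [ 8.68915683e-01 -1.97446267e-01 -1.11022302e-16] brown bowl (array([0.8327358 , 0.24744087, 0.32395932]), [np.float64(3.2336343046789398), np.float64(3.233634304678928)])
[0.63  0.272 0.2  ] [ 18.3  34.   68.5  -0.   77.5 -95. ]
[0.63  0.272 0.25 ] [ 18.3  31.9  64.6  -0.   83.5 -95. ]
[0.63  0.272 0.3  ] [ 18.3  30.2  60.1  -0.   89.7 -95. ]
[ 0.666 -0.099  0.2  ] [-13.6  33.   70.6  -0.   76.5 -95.1]
[ 0.666 -0.099  0.25 ] [-13.6  30.7  66.7  -0.   82.5 -95.1]
[ 0.666 -0.099  0.3  ] [-13.6  29.   62.2  -0.   88.8 -95.1]
```

```bash
cat >> h.py <<'E'
def vpose(t,z,off):
    t=np.array(t);r=t/np.linalg.norm(t);x=np.array([-r[1],r[0],0]);zz=np.array([0,0,-1.]);y=np.cross(zz,x)
    return np.r_[t-off*x[:2],z],np.c_[x,y,zz]
E
python3 - <<'E'
from rig import arm
from h import *
import pickle
sv={}
for n,t in(("cam",(0.566,0.244)),("stamp",(0.597,-0.089))):
    P,R=vpose(t,.2,.07);print(P,arm.solve_ik(P,R).__repr__());arm.move_to(P,R)
    c=arm.get_calibration("wrist");im=arm.snapshot("wrist")[:,:,::-1]
    sv[n]=(c,im);cv2.imwrite(f"pics/w_{n}.png",im)
pickle.dump(sv,open("sv.pkl","wb"));print(arm.current_t())
cv2.imwrite("pics/both.png",np.hstack([sv["cam"][1][:300,80:480],sv["stamp"][1][:300,80:480]]))
E
```

```text
[0.59371136 0.17971874 0.2       ] array([ 1.13277813e+01,  2.86419341e+01,  7.88017630e+01, -2.54444375e-14,
        7.25563029e+01, -1.19928708e+01])
[ 0.58667855 -0.15823487  0.2       ] array([-2.07230953e+01,  2.76325659e+01,  8.06728666e+01, -2.54444375e-14,
        7.16945676e+01, -1.22439602e+01])
3.6917
```

View pics/both.png

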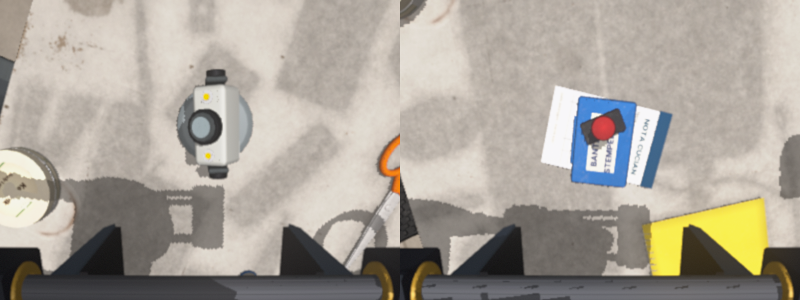

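The left half (camera) shows the fork knobs at (216,76) and (217,171), the lens glass at about (201,127) and yellow dots at (206,97) and (208,156). The right half (stamp) shows the red knob at (603,128), with the foot's long side tilted up to the right. Now measuring by masks.

```bash
python3 - <<'E'
import pickle
from h import *
sv=pickle.load(open("sv.pkl","rb"))
a=sv["cam"][1][65:185,245:345];b=sv["stamp"][1][75:195,215:357]
cv2.imwrite("pics/zoom.png",np.hstack([cv2.resize(x,None,fx=3.3,fy=3.3,interpolation=2) for x in(a,b)]))
c,im=sv["cam"];hsv=cv2.cvtColor(im,cv2.COLOR_BGR2HSV)
H,Sa,V=[hsv[...,i].astype(int) for i in range(3)]
def blobs(m,amin,box):
    m=m.astype(np.uint8);k=np.zeros_like(m);x0,y0,x1,y1=box;k[y0:y1,x0:x1]=1
    n,l,s,ce=cv2.connectedComponentsWithStats(m*k)
    return [(s[i,4],ce[i].round(2),i,l) for i in range(1,n) if s[i,4]>=amin]
box=(245,65,345,185)
print("yellow",[x[:2] for x in blobs((H>18)&(H<35)&(Sa>120)&(V>120),6,box)])
print("dark",[x[:2] for x in blobs(V<60,20,box)])
for u in (262,270,275,280,285,290,300): print(u,im[127,u],end=' ')
c,im=sv["stamp"];hsv=cv2.cvtColor(im,cv2.COLOR_BGR2HSV)
H,Sa,V=[hsv[...,i].astype(int) for i in range(3)]
bx=(215,75,357,195)
for n,m in(("red",((H<8)|(H>172))&(Sa>150)),("dark",V<60),("blue",(H>95)&(H<120)&(Sa>150))):
    for A,ce,i,l in blobs(m,60,bx):
        cn=cv2.findContours((l==i).astype(np.uint8),0,1)[0][0];print(n,A,ce,cv2.minAreaRect(cn),cv2.minEnclosingCircle(cn))
E
```

```text
yellow [(np.int32(28), array([285.82,  96.39])), (np.int32(23), array([287.61, 155.48]))]
dark [(np.int32(28), array([289.68,  73.  ])), (np.int32(22), array([293.86,  82.41])), (np.int32(248), array([290.79, 125.73])), (np.int32(21), array([302.76, 174.95])), (np.int32(21), array([292.71, 175.29]))]
262 [104 103 101] 270 [79 79 77] 275 [176 173 161] 280 [176 173 161] 285 [176 174 160] 290 [108 107 101] 300 [47 47 49] red 409 [283.02 127.5 ] ((283.0000305175781, 127.5000228881836), (21.92030906677246, 21.920310974121094), 45.0) ((282.8387145996094, 127.51612854003906), 11.54672622680664)
blue 2533 [281.82 141.5 ] ((281.44512939453125, 141.493896484375), (57.976558685302734, 84.36970520019531), 6.34019136428833) ((282.2356872558594, 141.29061889648438), 49.118473052978516)
```

View pics/zoom.png

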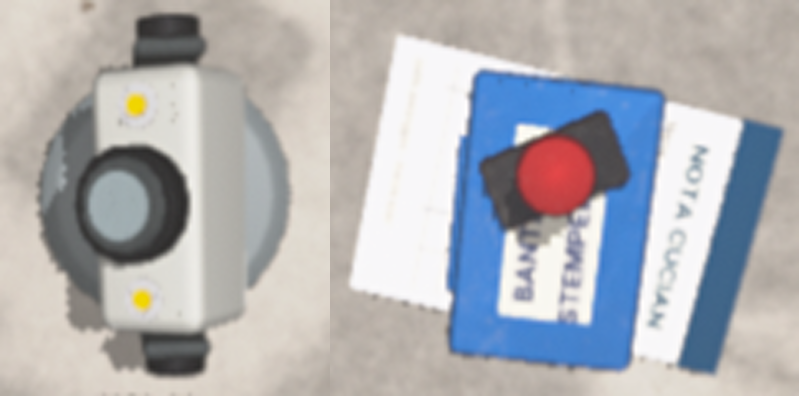

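The zoom shows the lens glass at about (118,206) and the foot disc spanning x 40 to 290. The stamp foot's corners are about (481,163), (607,112), (630,180) and (505,232). Now computing poses and checking the IK.

```bash
cat > est.py <<'E'
import pickle
from h import *
sv=pickle.load(open("sv.pkl","rb"))
def stamp():
    c,_=sv["stamp"]
    top=plane(c,(283,127.5),.096)
    P=[plane(c,(215+(x-330)/3.3,75+y/3.3),.043)[:2] for x,y in((481,163),(607,112),(630,180),(505,232))]
    P=np.array(P);d=(P[1]-P[0]+P[2]-P[3])/2;w=(P[3]-P[0]+P[2]-P[1])/2
    return top,P.mean(0),d,w
def lens():
    c,im=sv["cam"]
    foot=[plane(c,(245+x/3.3,65+200/3.3),.008) for x in(40,290)]
    d=[plane(c,p,.08)[:2] for p in((285.82,96.39),(287.61,155.48))]
    k=[plane(c,(245+x/3.3,65+y/3.3),.058)[:2] for x,y in((171,15),(177,373))]
    return foot,d,k,plane(c,(280.8,127.4),.083)
E
python3 - <<'E'
from est import *
from rig import arm
top,fc,d,w=stamp();print("top",top,"foot",fc,"len",np.linalg.norm(d),np.linalg.norm(w),"yaw y",np.degrees(np.arctan2(d[1],d[0])), np.degrees(np.arctan2(w[1],w[0])))
foot,dd,k,L=lens()
print("foot",foot,np.linalg.norm(foot[1]-foot[0]),"\ndots",dd,np.degrees(np.arctan2(*(dd[0]-dd[1])[::-1])),"\nknobs",k,np.linalg.norm(k[0]-k[1]),np.degrees(np.arctan2(*(k[0]-k[1])[::-1])),"\nlens",L, "dots mid",(dd[0]+dd[1])/2,"knob mid",(k[0]+k[1])/2)
E
```

```text
top [ 0.59724108 -0.09151327  0.096     ] foot [ 0.59767728 -0.09267664] len 0.04076842917876338 0.021413731581711382 yaw y 13.55760496448273 -78.92112883484715
foot [array([0.54146106, 0.2306088 , 0.008     ]), array([0.61797722, 0.26391734, 0.008     ])] 0.08345166259804696 
dots [array([0.55901168, 0.26680311]), array([0.58092578, 0.22078259])] 115.46290002285036 
knobs [array([0.55849562, 0.29378279]), array([0.60122795, 0.20272336])] 0.10058762714238276 115.13970342766935 
lens [0.565433   0.24109742 0.083     ] dots mid [0.56996873 0.24379285] knob mid [0.57986179 0.24825308]
```

```bash
python3 - <<'E'
from rig import arm
from h import *
a=np.radians(193.3);x=np.array([np.cos(a),np.sin(a),0]);z=np.array([0,0,-1.]);R=np.c_[x,np.cross(z,x),z]
p=np.array([.5973,-.0918,.078-arm.grip_depth])
arm.move_to(p+[0,0,.075],R); print(arm.current_t(),np.round(arm.current_joint_positions(),1))
arm.move_l(p,feed=.08)
w=arm.grip(0.0);print(w,arm.current_width(),arm.current_grasp_force(),arm.current_force(),arm.current_ee_pos(),arm.current_t())
arm.move_l(p+[0,0,.13],feed=.1)
for n in("scene","side","wrist"): cv2.imwrite(f"pics/l_{n}.png",arm.snapshot(n)[:,:,::-1])
print(arm.current_width(),arm.current_grasp_force(),arm.current_t())
s=cv2.imread("pics/l_scene.png")[140:320,320:460];d=cv2.imread("pics/l_side.png")[60:200,230:350]
cv2.imwrite("pics/lift.png",np.hstack([cv2.resize(v,(390,420),interpolation=2) for v in(s,d)]))
E
```

```text
5.3667 [ -14.4   31.5   85.4   -0.    63.2 -117.6]
False 0.01951945721978844 29.999921433627605 [ 0.47726924 -1.59336852  0.28888283] [ 0.59726653 -0.0917948   0.05915431] 7.5583
0.019126563664321236 29.999781532678753 9.1583
```

View pics/lift.png

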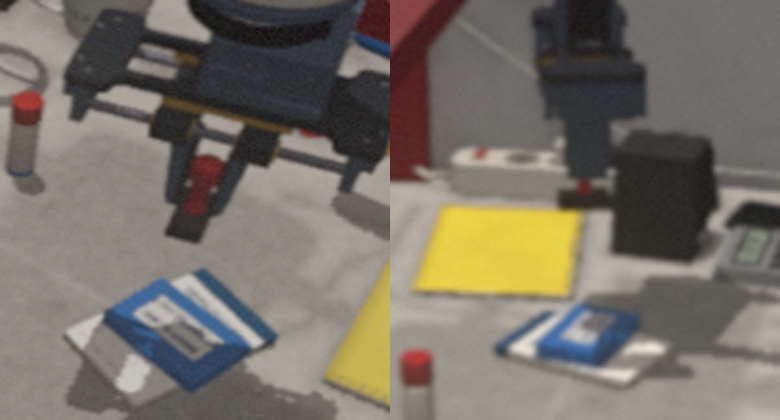

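The stamp is held upright, its foot clear, and the pile below looks undisturbed. Next is a tilted view of the inspection camera, taken along the estimated line of sight with the stamp in hand.

```bash
cat > fin.py <<'E'
from h import *
def goal(L,th,yaw,dist,gd):
    a=np.radians(yaw);x=np.array([np.cos(a),np.sin(a),0]);b=a+np.pi/2
    lz=np.array([np.sin(th)*np.cos(b),np.sin(th)*np.sin(b),np.cos(th)])
    return np.array(L)+lz*(dist+.050-gd),np.c_[x,np.cross(-lz,x),-lz],lz
E
python3 - <<'E'
from rig import arm
from fin import *
import pickle
P,R,lz=goal([.5654,.2411,.0834],.56,115.3,.10,arm.grip_depth)
V=P-.09*R[:,0]+.05*lz
print(P,V,arm.solve_ik(P,R),arm.solve_ik(V,R))
arm.move_to(V,R)
c=arm.get_calibration("wrist");im=arm.snapshot("wrist")[:,:,::-1]
pickle.dump((c,im,arm.snapshot("scene"),arm.snapshot("side")),open("v2.pkl","wb"));print(arm.current_t())
for q in ([.5654,.2411,.0834],[.5798,.2478,.058]): print(proj(c,q))
u,v=proj(c,[.5654,.2411,.0834]).astype(int);print(u,v)
x0,y0=max(u-75,0),max(v-75,0)
cv2.imwrite("pics/v2.png",np.hstack([cv2.resize(im[y0:y0+120,x0:x0+150],(500,400),interpolation=2),cv2.resize(im,(300,400))]));print(x0,y0)
E
```

```text
[0.50239301 0.21131673 0.19455987] [0.51684341 0.11859897 0.23692263] [ 11.92705006  13.83661825 117.58542458  22.71974113  18.5479825
 -33.03959379] [ -3.48606638   8.6312099  114.96849228  29.72038976  31.06047926
 -51.0218946 ]
10.425
[282.2013375  102.58809482]
[282.09112574 103.91611787]
282 102
207 27
```

View pics/v2.png

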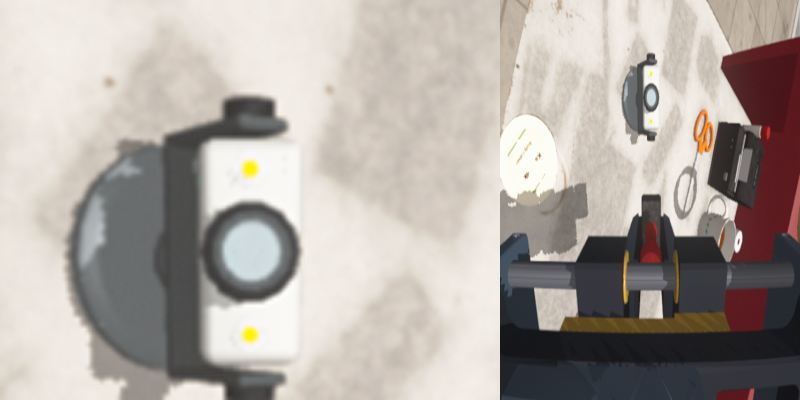

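The view is nearly exactly along the line of sight. The glass is at zoom (251,251), image (282.3,102.3), against a predicted (282.2,102.6). It sits centred between the dots at (250,168) and (250,335), so the pose and tilt hold. I'll triangulate as a check, then move in.

```bash
python3 - <<'E'
from rig import arm
from fin import *
import pickle
from est import sv
v2=pickle.load(open("v2.pkl","rb"));c2=v2[0];c1=sv["cam"][0]
print(tri([(c1,(280.8,127.4)),(c2,(282.3,102.3))]))
d1=tri([(c1,(285.82,96.39)),(c2,(282,27+168*.3))]);d2=tri([(c1,(287.61,155.48)),(c2,(282,27+335*.3))]);print(d1,d2)
P,R,lz=goal([.5654,.2411,.0834],.56,115.3,.10,arm.grip_depth)
print("lz",lz)
arm.move_l(P,R,feed=.08);arm.sleep(.3)
cw=arm.get_calibration("wrist");w=arm.snapshot("wrist")[:,:,::-1];s=arm.snapshot("scene")[:,:,::-1];d=arm.snapshot("side")[:,:,::-1]
pickle.dump((cw,w,s,d),open("v3.pkl","wb"));print(arm.current_t(),arm.current_ee_pos()-P,arm.current_grasp_force())
print(proj(cw,[.5654,.2411,.0834]), proj(cw,P+lz*(arm.grip_depth-.05)))
cv2.imwrite("pics/v3.png",np.hstack([cv2.resize(v,(260,400),interpolation=2) for v in(w[150:300,235:332],s[80:240,180:284],d[140:280,235:326])]))
E
```

```text
(array([0.56534991, 0.24123344, 0.08360665]), [np.float64(0.1431878707049457), np.float64(0.14318787070499933)])
(array([0.55893477, 0.2671664 , 0.07442719]), [np.float64(0.011564557809210377), np.float64(0.011564557809058214)]) (array([0.5813589 , 0.22012326, 0.07445928]), [np.float64(0.15583005706870193), np.float64(0.1558300570687243)])
lz [-0.48023617 -0.2270066   0.84725511]
12.3083 [ 4.64151802e-05 -7.43533595e-05  4.08468179e-05] 29.999951374484226
[282.6211926  197.30211028] [283.25595275 232.9539041 ]
```

View pics/v3.png

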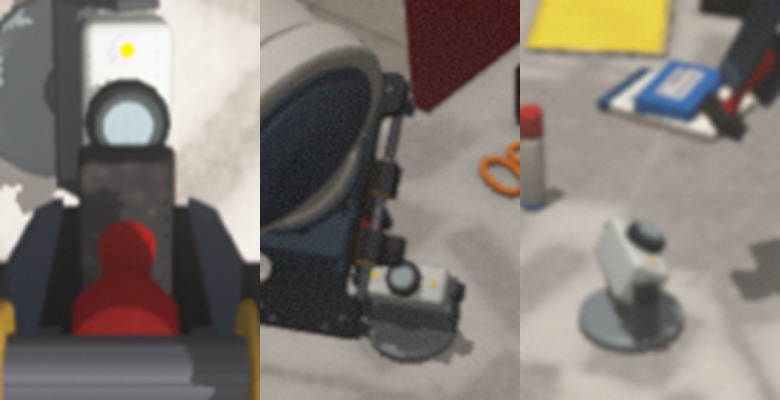

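The wrist crop shows the stamp's foot square to the view: top edge from (80,150) to (173,148), centred at x≈127 in line with the lens at (128,120). The scene and side crops show the camera and pile untouched. Last, a numeric check of the stamp's tilt in the hand.

```bash
python3 - <<'E'
from fin import *
import pickle
cw,w,s,d=pickle.load(open("v3.pkl","rb"));f=np.array([260/97,400/150])
P,R,lz=goal([.5654,.2411,.0834],.56,115.3,.10,.0188)
U=P+lz*(.0188-.05)
S=np.c_[np.cross(R[:,0],lz),R[:,0],lz]
for pitch in(0,5):
  for yaw in (0,2):
    Q=cv2.Rodrigues(np.radians(pitch)*S[:,0])[0]@cv2.Rodrigues(np.radians(yaw)*lz)[0]
    G=U+.05*lz
    print(pitch,yaw,[((proj(cw,G+Q@(S@np.array([sx*.012,.022,h])-.05*lz))-[235,150])*f).round(1).tolist() for h in(0,.015) for sx in(-1,1)])
E
```

```text
0 0 [[80.2, 136.4], [178.9, 136.5], [77.0, 153.0], [183.0, 153.0]]
0 2 [[77.1, 138.2], [175.7, 134.9], [73.6, 154.8], [179.6, 151.3]]
5 0 [[79.5, 121.5], [179.7, 121.5], [76.3, 142.7], [183.8, 142.7]]
5 2 [[76.4, 123.2], [176.5, 119.9], [72.9, 144.5], [180.4, 141.0]]
```

```bash
python3 - <<'E'
import pickle,cv2,numpy as np
from fin import *
cw,w,s,d=pickle.load(open("v3.pkl","rb"))
cl=cv2.createCLAHE(3,(2,2));z=cv2.resize(w[190:250,255:313],None,fx=9,fy=9,interpolation=2)
z=np.clip(z.astype(float)*1.8+20,0,255).astype(np.uint8)
z2=cv2.resize(np.clip(d[165:205,300:330].astype(float)*1.8+20,0,255).astype(np.uint8),None,fx=9,fy=9,interpolation=2)
o=np.zeros((540,800,3),np.uint8);o[:540,:522]=z;o[:360,525:795]=z2;cv2.imwrite("pics/z.png",o)
P,R,lz=goal([.5654,.2411,.0834],.56,115.3,.10,.0188);U=P+lz*(.0188-.05);S=np.c_[np.cross(R[:,0],lz),R[:,0],lz]
for n,q in(("foot lo",(.012,.022,0)),("lo",(-.012,.022,0)),("hi",(.012,.022,.015)),("hi-",(-.012,.022,.015)),("back hi",(.012,-.022,.015)),("neck base",(0,.007,.015)),("neck top",(0,.007,.033))):
    print(n,((proj(cw,U+S@np.array(q))-[255,190])*9).round())
from rig import arm
D=arm.get_calibration("side")
for q in((.012,.022,0),(-.012,.022,0),(.012,-.022,0),(-.012,-.022,0),(.012,.022,.015),(-.012,.022,.015),(-.012,-.022,.015)): print(q,(((proj(D,U+S@np.array(q))-[300,165])*9)+[525,0]).round())
E
```

```text
foot lo [421. 101.]
lo [ 89. 101.]
hi [434. 156.]
hi- [ 78. 156.]
back hi [422. 748.]
neck base [256. 366.]
neck top [258. 464.]
(0.012, 0.022, 0) [549. 191.]
(-0.012, 0.022, 0) [631. 227.]
(0.012, -0.022, 0) [493. 104.]
(-0.012, -0.022, 0) [573. 139.]
(0.012, 0.022, 0.015) [584. 138.]
(-0.012, 0.022, 0.015) [665. 175.]
(-0.012, -0.022, 0.015) [606.  89.]
```

View pics/z.png

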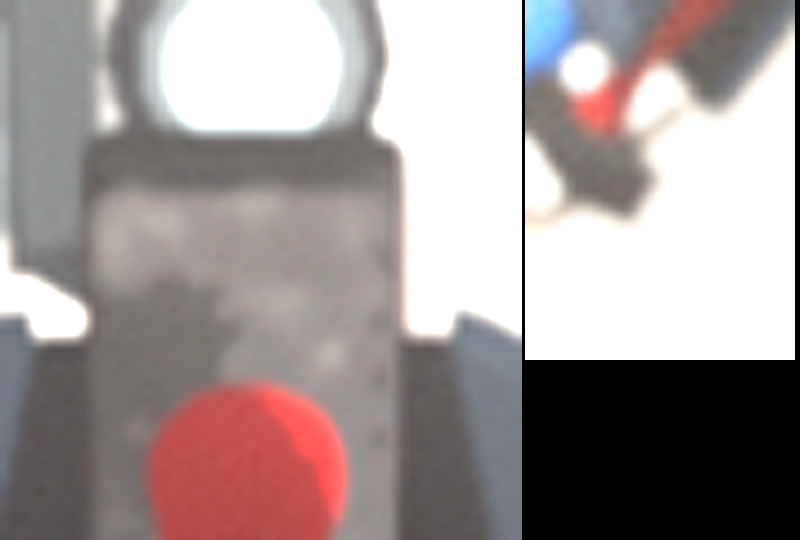

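The zoom shows the foot's lower edge at row 137 (x 88 to 400), its upper edge at row 188 and the neck at x≈247. That is within about 1 mm and 2° of the intended pose, so I'm handing in.

```bash
python3 - <<'E'
from rig import arm
import numpy as np
print(arm.current_t(),np.abs(arm.current_dq()).max(),arm.current_grasp_force());print(arm.sign_off())
E
```

```text
12.3083 0.10387462644441309 29.999951374484226
the job is handed in; nothing more can be done
None
```

The job is handed in at 12.3 s: the stamp is held still about 10 cm in front of the lens, within about 1 mm and 2° of square and centred by my own image measurements, with nothing else seen to have moved.

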